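# Set out a bracket fit-up for tack welding

## Robot

A 6-joint arm with a two-finger parallel gripper is mounted at the origin on the work surface. World frame = base frame: x ahead of the robot, y to its left, z up, the work surface at z = 0. Lengths are in m, angles in degrees, forces in N, time in s.
With the tool pointing down it reaches from about 0.375 to 0.9 m from the base axis. Payload 3.1 kg.
Tool frame: the origin (TCP) lies at the very end of the fingers, on their centre line; the grasp point (between the pads) lies 19 mm behind it (grasp_offset is the distance from the TCP to the grasp point, in m); z points along the fingers, y is the direction in which the jaws open and shut (so a half turn about z gives the same grasp; the last joint's range is limited). The gripper opens to 87 mm and grips with 3 to 60 N. Pads are 19 mm wide; open, the fingers measure 117 mm over their backs; the gripper's body (75 mm by 190 mm) begins 51 mm behind the grasp point.
Start: joints at [65.46, 30.224, 82.088, -0, 67.689, -10.227], TCP at [0.154, 0.606, 0.185] pointing down, gripper open.
Joint ranges: [-176.69, 176.69], [-43.24, 126.21], [12.49, 139.97], [-82, 262], [0, 151.66], [-163.58, 163.58]. Speed limits (degrees/s): [159.86, 159.86, 180, 180, 180, 180].

## Interface

Orientations are given as a 3x3 rotation matrix whose columns are the frame's x, y, z axes.
In Python, from rig import * gives the robot as it stands. The module is installed in compiled form; this text tells all that it offers.
- The arm moves only by the tool play_rows, never from a script. Its argument "plan" is a list that holds one entry, the list of rows, each a list of 7 numbers: the shift along the world's x, y, z each as a share of 5 cm, from -1 to 1, then the turn, a rotation vector about the world's x, y, z each as a share of pi rad, from -1 to 1, then the gripper's target within -1 to 1 (fully open at 1, half-way at 0, shut at -1). A call has 1 to 12 rows; each row shifts and turns the commanded pose from where the row before left it; what a row does not reach is not made up. A row lasts 1/10 s, in which the tool goes at most 50 mm and 8.59 degrees, less where a joint would pass 70% of its speed; a pose out of reach is approached as far as the arm can. A call with a number of a shift or a turn outside -1 to 1 is refused whole. A call with a gripper value outside its range is refused whole. The fingers move at their own pace and stop on an object; the grip force is fixed at half the most. Time passes only in rows, so rows that do not move let the fingers close. It gives the time, the measured TCP pose, the force and the opening at its end, in the units of the state.
- read_state(): the state, without advancing time (a new reading comes with each control period).
- capture(name): name is "side" or "top" or "wrist"; returns the picture (400x640x3 uint8, red, green, blue); there is no depth.
- camera_params(name): a dict with "intrinsics" (3x3 intrinsics, pixels), "k1" (the pictures are not rectified: a ray, as slopes to the right and down, at radius r is drawn at 1 + k1 r^2 times it, then the intrinsics apply), "R" (3x3) and "t" (3): a world point X has camera coordinates R X + t; the wrist camera has in their place "mount" (4x4, takes a point from camera to tool coordinates, whose origin is the TCP and whose axes are the flange's). Camera axes: x right, y down, z forward; pixel columns grow to the right and rows downward; lengths in m; the calibration is good to about 2 mm. A picture is of the moment at which its call begins: read the wrist's pose just before it. camera_params takes no time and is no camera call.
- hand_in(): hands the job in, once; it reports no verdict.
The state is a dict: "time_s": time; "joint_positions": joint angles; "qvel": joint speeds; "tau": joint torques, N m; "position": TCP position; "tcp_rot": TCP orientation; "force": force on the tool from outside, world axes, zero at the start; "moment": the same for the moment, N m; "opening": opening from 0.0 (shut) to 1.0 (fully open).
Only numpy, scipy, OpenCV 4.12 (cv2) and the standard library are available. Lean on these libraries where they do the work, as an engineer would, in place of code of your own. Each camera call takes 0.05 s, during which the arm holds its last target. There are 200 camera calls.

## Task

Set the loose steel pieces out on the two chalk-marked plates, ready for tack welding. On the round plate, stand the pipe stub on the chalk cross and then lay the flange ring centred on top of the pipe. On the long plate, stand the square tube on the middle cross with its sides parallel to the plate's edges, put the hex nut flat on the cross between the tube and the end with the two bolt holes, and stand the solid round bar slug on the cross on the tube's other side; leave the spray can and the tape roll where they are.

Things in the scene. Friction and masses are not known exactly. Their poses are not given: they have to be found in the camera images.
- long_plate: Fixed flat grey steel plate, 220 mm long (its x), 70 mm wide (its y), 8 mm thick, lying on the table, turned any way round. Origin: centre of its underside; z up. Two dark 14 mm bolt holes lie near its +x end, at x = +98 mm, y = +-20 mm. Three white chalk crosses on its top (z = 8 mm): at x = +65 (nearest the bolt holes), 0 and -65 mm, all at y = 0.
- round_plate: Fixed flat grey steel disc, 120 mm diameter, 8 mm thick, lying on the table, with one white chalk cross in the middle of its top. Origin: centre of its underside; z up.
- pipe_stub: Loose upright piece of steel pipe, open at both ends, 42 mm outside and 34 mm inside diameter, 60 mm high, about 0.27 kg. Origin: centre of its lower end; z up along the pipe.
- flange_ring: Loose flat steel ring lying on the table, 58 mm outside and 26 mm inside diameter, 16 mm thick, about 0.25 kg. Origin: centre of its underside; z up along its axis.
- square_tube: Loose upright piece of square steel tube, 36 x 36 mm outside (its sides square to its x and y), 4 mm wall, 50 mm high, open at both ends, about 0.2 kg. Origin: centre of its lower end; z up.
- hex_nut: Loose hexagonal steel nut lying flat, 36 mm across the flats, 20 mm high, with a dark bore, about 0.11 kg. Two of its flats are square to its x axis; the others follow every 60 degrees. Origin: centre of its underside; z up.
- bar_slug: Loose upright solid round steel bar end, 30 mm diameter, 40 mm high, about 0.22 kg. Origin: centre of its lower end; z up.
- spray_can: Bystander, loose: grey spray can, 52 mm diameter, 150 mm high, standing at the right (-y) of the work. Origin: centre of its base.
- tape_roll: Bystander, loose: cream roll of tape lying flat at the left (+y) of the work, 90 mm outside, 76 mm inside diameter, 25 mm high. Origin: centre of its underside.
There are look-alikes about, which are no part of the job. What is shaped like the bar_slug but brown or orange is not meant.

How it is judged:
By the outcome, as a careful person would: the job done as asked, in the order asked, and still so for the second after the job is handed in, with the robot touching nothing.
It also fails if it takes over 125 s, if anything falls off the work surface, if the arm or the gripper's body presses on something with over 40 N, if the wrist force passes 120 N, or if a joint passes its speed limit or range.

## Working session

There is one attempt and no reset: what is moved stays moved. The work goes in short steps, Python scripts to look and compute and a tool call to move; the robot and the scene stay as the last step left them, time stands still between calls to the robot, and variables do not carry over. Pictures are saved under pics/ and viewed, about 12 in all and at most 16, crops included, and the job is handed in when it is done.

Besides the shell and the picture viewer there is one more tool, called as name([rows], argument=value, ...), one row to a line, values as JSON. play_rows: Moves the arm, as the interface text tells. Its arguments: {"type":"object","properties":{"plan":{"type":"array"}},"required":["plan"]}

```bash
mkdir -p pics; cat > h.py <<'E'
from rig import *
import numpy as np, cv2
def cam(name, st=None):
    p=camera_params(name); K=np.array(p["intrinsics"]); 
    if name=="wrist":
        M=np.array(p["mount"]); st=st or read_state()
        T=np.eye(4);T[:3,:3]=st["tcp_rot"];T[:3,3]=st["position"]
        W=np.linalg.inv(T@M); R,t=W[:3,:3],W[:3,3]
    else: R,t=np.array(p["R"]),np.array(p["t"])
    return K,p["k1"],R,t
def proj(c,X):
    K,k1,R,t=c; Y=np.atleast_2d(X)@R.T+t; s=Y[:,:2]/Y[:,2:]; s=s*(1+k1*(s**2).sum(1,keepdims=True))
    return s@K[:2,:2].T+K[:2,2]
def back(c,uv,z):
    K,k1,R,t=c; uv=np.atleast_2d(np.array(uv,float)); d=(uv-K[:2,2])@np.linalg.inv(K[:2,:2]).T; s=d.copy()
    for _ in range(30): s=d/(1+k1*(s**2).sum(1,keepdims=True))
    r=np.c_[s,np.ones(len(s))]@R; o=-R.T@t
    return o+r*((z-o[2])/r[:,2])[:,None]
def snap(name,fn):
    st=read_state(); im=capture(name); cv2.imwrite("pics/"+fn,im[:,:,::-1]); return im,cam(name,st)
E
python3 - <<'E'
from h import *
np.set_printoptions(precision=4,suppress=True)
for n in ["top","side"]:
    im,c=snap(n,n+"0.png"); print(n,c)
print(camera_params("wrist")); print(read_state())
E
```

```text
top (array([[461.748 ,   0.    , 322.4169],
       [  0.    , 461.748 , 198.2037],
       [  0.    ,   0.    ,   1.    ]]), -0.01288389944011963, array([[ 0.0966, -0.9953, -0.0023],
       [-0.9702, -0.0937, -0.2236],
       [ 0.2223,  0.0239, -0.9747]]), array([-0.0342,  0.5187,  1.1885]))
side (array([[500.5127,   0.    , 319.1627],
       [  0.    , 500.5127, 195.2188],
       [  0.    ,   0.    ,   1.    ]]), 0.041346479197807415, array([[-0.9907, -0.1358,  0.0044],
       [-0.0967,  0.6822, -0.7247],
       [ 0.0954, -0.7184, -0.689 ]]), array([0.5074, 0.0955, 1.2185]))
{'intrinsics': array([[299.0325,   0.    , 321.8102],
       [  0.    , 299.0325, 197.8145],
       [  0.    ,   0.    ,   1.    ]]), 'k1': -0.05254617868551894, 'mount': array([[ 0.0003, -0.9515, -0.3078,  0.0859],
       [ 1.    ,  0.0004, -0.0002,  0.0011],
       [ 0.0003, -0.3078,  0.9515, -0.2008],
       [ 0.    ,  0.    ,  0.    ,  1.    ]])}
{'time_s': 0.1, 'joint_positions': array([ 65.4596,  30.2728,  82.1486,  -0.    ,  67.6903, -10.2243]), 'qvel': array([-0.0029, -0.1515, -0.0666,  0.0793, -0.0182, -0.0392]), 'tau': array([ -0.0006, -44.0986, -17.7151,   0.0635,   0.0533,  -0.0001]), 'position': array([0.1542, 0.6049, 0.1837]), 'tcp_rot': array([[-0.9689,  0.2473, -0.0008],
       [ 0.2473,  0.9689, -0.0018],
       [ 0.0003, -0.0019, -1.    ]]), 'force': array([ 0.6093, -0.0044, -0.6835]), 'moment': array([-0.0152,  0.0005, -0.005 ]), 'opening': 1.0019334162925417}
```

View pics/top0.png

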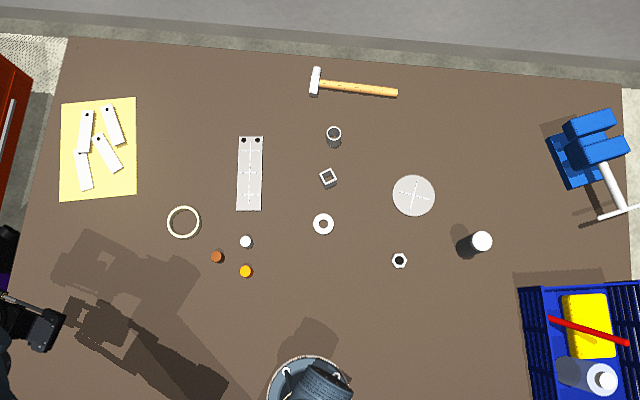

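View pics/side0.png

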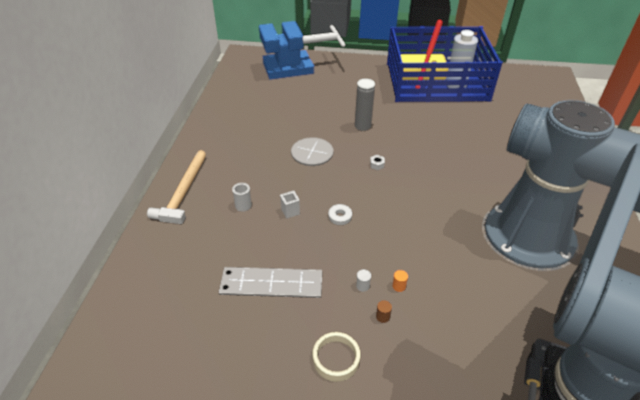

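The top view shows: pipe (334,134), square tube (328,177), flange ring (323,224), nut (400,260), long plate (250,173) with the bolt holes at its upper end, round plate (414,195), can (480,241) and tape (184,222). There are three slug candidates: grey-white (246,241), brown (217,257) and orange (246,271). The grey one is the bar_slug, because brown and orange are excluded.

I'll confirm that with an enlarged crop.

```bash
python3 - <<'E'
from h import *
np.set_printoptions(precision=4,suppress=True)
im=cv2.imread("pics/top0.png")
cv2.imwrite("pics/crop.png",cv2.resize(im[110:290,200:450],None,fx=3.2,fy=3.2,interpolation=cv2.INTER_CUBIC))
c=cam("top")
for n,uv,z in [("pipe",(334,131),.06),("sq",(328,175),.05),("fl",(323,224),.016),("nut",(400,260),.02),("slug",(246,241),.04),("lp0",(250,173),.008),("lp+",(251,150),.008),("lp-",(249,195),.008),("rp",(414,195),.008),("can",(482,241),.15),("tape",(184,222),.025),("brown",(217,256),.04),("orange",(246,271),.04)]:
    print(n,back(c,uv,z)[0])
E
```

```text
pipe [0.714  0.0024 0.06  ]
sq [0.5882 0.0072 0.05  ]
fl [0.4567 0.0084 0.016 ]
nut [ 0.3779 -0.2085  0.02  ]
slug [0.3866 0.2095 0.04  ]
lp0 [0.5847 0.2299 0.008 ]
lp+ [0.6533 0.2361 0.008 ]
lp- [0.5204 0.2242 0.008 ]
rp [ 0.5651 -0.2388  0.008 ]
can [ 0.4293 -0.3855  0.15  ]
tape [0.4239 0.389  0.025 ]
brown [0.3392 0.2813 0.04  ]
orange [0.3074 0.1989 0.04  ]
```

View pics/crop.png

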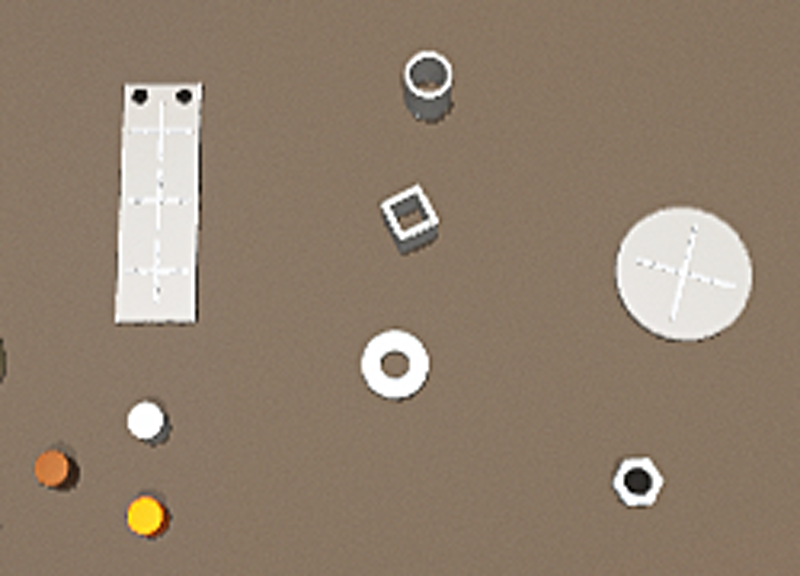

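The crop confirms it: the grey slug is at crop (146,420), px (246,241), beside the brown and orange look-alikes. The square tube is turned about 30°, and the plate's holes are at its far (+x) end. Next I move the wrist camera over the work.

play_rows([
  [[0.62, -0.67, 0.1, 0, 0, 0.009, 1], [0.62, -0.67, 0.1, 0, 0, 0.009, 1], [0.62, -0.67, 0.1, 0, 0, 0.009, 1], [0.62, -0.67, 0.1, 0, 0, 0.009, 1], [0.62, -0.67, 0.1, 0, 0, 0.009, 1], [0.62, -0.67, 0.1, 0, 0, 0.009, 1], [0.62, -0.67, 0.1, 0, 0, 0.009, 1], [0.62, -0.67, 0.1, 0, 0, 0.009, 1], [0.62, -0.67, 0.1, 0, 0, 0.009, 1], [0.62, -0.67, 0.1, 0, 0, 0.009, 1], [0.62, -0.67, 0.1, 0, 0, 0.009, 1], [0, 0, 0, 0, 0, 0, 1]],
])

```text
time_s: 1.3
position: [0.5003, 0.2331, 0.24]
tcp_rot: [[-0.998, -0.055, 0.004], [-0.055, 0.998, -0.001], [-0.004, -0.001, -1.0]]
force: [-0.3, 0.5, 0.2]
opening: 1.004
```

```bash
python3 - <<'E'
from h import *
np.set_printoptions(precision=4,suppress=True)
s=read_state();print(s["time_s"],s["position"],s["tcp_rot"])
im,c=snap("wrist","w1.png")
E
```

```text
1.3 [0.5003 0.2331 0.24  ] [[-0.9985 -0.0553  0.0043]
 [-0.0553  0.9985 -0.0012]
 [-0.0042 -0.0014 -1.    ]]
```

View pics/w1.png

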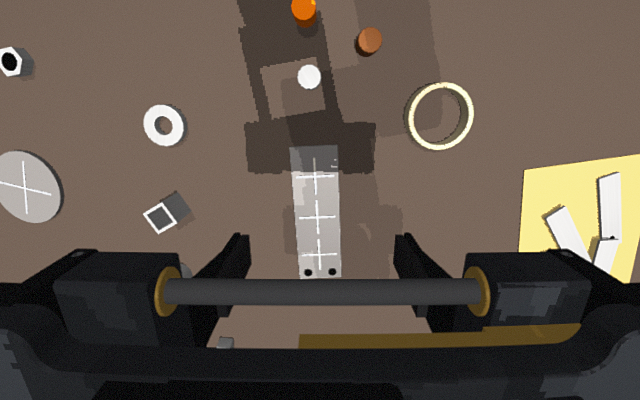

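The wrist view is clear: the long plate's crosses are at (315,176), (318,217) and (319,254), with the holes at (308,271)/(332,271). The slug is at (309,77), the tube at (160,217), the ring at (163,125) and the nut at (11,62). The fingers hide nothing above row 235.

```bash
cat >> h.py <<'E'
def top(im,c,X0,z,rad=.04,th=None,nw=False):
    """centre of bright top face near world X0: robust centroid of hull, backprojected"""
    u,v=proj(c,[[X0[0],X0[1],z]])[0]; a=proj(c,[[X0[0]+rad,X0[1],z],[X0[0],X0[1]+rad,z]]); r=int(np.abs(a-[u,v]).max())
    g=im.min(2).copy(); y0,x0=max(0,int(v)-r),max(0,int(u)-r); w=g[y0:int(v)+r,x0:int(u)+r]
    if th is None: th,_=cv2.threshold(w,0,255,cv2.THRESH_OTSU)
    m=(w>th).astype(np.uint8); cs,_=cv2.findContours(m,cv2.RETR_EXTERNAL,cv2.CHAIN_APPROX_NONE)
    k=max(cs,key=cv2.contourArea)[:,0,:]+[x0,y0]
    P=back(c,k,z)[:,:2]; h=cv2.convexHull(P.astype(np.float32)*1000)
    M=cv2.moments(h); cen=np.array([M["m10"],M["m01"]])/M["m00"]/1000
    return cen, P, cv2.minAreaRect(h), float(th)
def chalk(im,c,X0,z=.008,rad=.03,half=.03,a0=0):
    """fit a cross (centre, angle) to chalk: rectified patch 0.25 mm/px, tophat, template search"""
    from scipy.optimize import minimize
    s=.0005;n=int(rad/s);gx,gy=np.meshgrid(np.arange(-n,n+1)*s,np.arange(-n,n+1)*s)
    W=np.c_[(gx+X0[0]).ravel(),(gy+X0[1]).ravel(),np.full(gx.size,z)]
    uv=proj(c,W).astype(np.float32); p=cv2.remap(im.min(2).astype(np.float32),uv[:,0].reshape(gx.shape),uv[:,1].reshape(gx.shape),cv2.INTER_LINEAR)
    th=p-cv2.medianBlur(p.astype(np.uint8),61).astype(float); th=cv2.GaussianBlur(np.clip(th,-10,40),(0,0),2)
    l=np.linspace(-half*.6,half*.6,60)
    def f(q):
        ca,sa=np.cos(q[2]),np.sin(q[2]); P=np.r_[np.c_[l*ca,l*sa],np.c_[-l*sa,l*ca]]+q[:2]/100
        m=((P/s)+n).astype(np.float32)
        return -cv2.remap(th,m[:,0],m[:,1],cv2.INTER_LINEAR).mean()
    from itertools import product
    q0=min(product(np.arange(-.8,.81,.1),np.arange(-.8,.81,.1),np.radians(np.arange(a0-45,a0+45,4))),key=lambda q:f(np.array(q)))
    r=minimize(f,q0,method="Nelder-Mead"); return np.array(X0[:2])+r.x[:2]/100,np.degrees(r.x[2]),-r.fun
E
python3 - <<'E'
from h import *
np.set_printoptions(precision=4,suppress=True)
im=cv2.imread("pics/w1.png")[:,:,::-1];c=cam("wrist")
st=cv2.imread("pics/top0.png")[:,:,::-1];ct=cam("top")
for nm,i,cc in [("w",im,c),("t",st,ct)]:
  print(nm)
  for n,X,z,r in [("pipe",(.714,.002),.06,.04),("sq",(.588,.007),.05,.04),("fl",(.457,.008),.016,.04),("nut",(.378,-.2085),.02,.035),("slug",(.387,.21),.04,.03)]:
    if nm=="w" and n in("pipe","nut"): continue
    cen,P,rc,th=top(i,cc,X,z,r); print(n,cen,rc[1],rc[2],th)
  for X in [(.653,.236),(.585,.23),(.52,.224)]+([(.565,-.239)] if nm=="t" else []):
    print(chalk(i,cc,X))
print(back(c,[(315,176),(318,217),(319,254),(25,187)],.008))
E
```

```text
w
sq [0.5814 0.009 ] (36.80493927001953, 36.75358581542969) 33.56283950805664 158.0
fl [0.4546 0.0096] (56.33738708496094, 55.8228759765625) 44.179039001464844 164.0
slug [0.3826 0.213 ] (27.24363899230957, 28.84579849243164) 3.133052110671997 147.0
(array([0.6478, 0.24  ]), np.float64(5.896434849834668), np.float64(38.17976687157042))
(array([0.5833, 0.2333]), np.float64(5.918413498230318), np.float64(38.367015048619415))
(array([0.5184, 0.2267]), np.float64(6.1073580874990725), np.float64(36.52427193250199))
t
pipe [0.7082 0.0034] (41.436668395996094, 36.31332015991211) 5.416629791259766 165.0
sq [0.5849 0.008 ] (38.006378173828125, 37.56047058105469) 32.81486129760742 152.0
fl [0.4588 0.0086] (55.99087905883789, 55.294105529785156) 5.525112628936768 169.0
nut [ 0.3773 -0.2059] (37.70820999145508, 38.15415954589844) 5.498711585998535 156.0
slug [0.3862 0.2124] (27.009201049804688, 27.214012145996094) 5.554923057556152 174.0
(array([0.653 , 0.2392]), np.float64(6.636068015606439), np.float64(20.175851546967476))
(array([0.5873, 0.2332]), np.float64(7.1924439177367505), np.float64(15.929646504888456))
(array([0.5229, 0.227 ]), np.float64(6.3645520235337605), np.float64(14.587188980454552))
(array([ 0.566 , -0.2368]), np.float64(-11.304042356376884), np.float64(19.0968412225103))
[[ 0.5182  0.2271  0.008 ]
 [ 0.5832  0.235   0.008 ]
 [ 0.6474  0.2399  0.008 ]
 [ 0.5604 -0.2346  0.008 ]]
```

```bash
python3 - <<'E'
from h import *
np.set_printoptions(precision=4,suppress=True)
i=cv2.imread("pics/side0.png")[:,:,::-1];cc=cam("side")
for n,X,z,r in [("fl",(.457,.008),.016,.04),("slug",(.385,.212),.04,.025),("sq",(.583,.008),.05,.03)]:
    cen,P,rc,th=top(i,cc,X,z,r); print(n,cen,rc[1],rc[2],th)
for X in [(.65,.24),(.585,.234),(.52,.227),(.563,-.236)]: print(chalk(i,cc,X))
E
```

```text
fl [0.4595 0.0049] (55.10481643676758, 59.560150146484375) 6.98495626449585 166.0
slug [0.3875 0.2082] (28.00531005859375, 29.856191635131836) 4.6251420974731445 165.0
sq [0.5867 0.0036] (40.00505828857422, 41.4371337890625) 31.85506248474121 153.0
(array([0.653 , 0.2346]), np.float64(6.080197835894668), np.float64(31.785241609256126))
(array([0.588 , 0.2278]), np.float64(5.5159091674083), np.float64(30.093445777121776))
(array([0.5234, 0.2211]), np.float64(5.269966151574377), np.float64(29.123791500830357))
(array([ 0.5668, -0.2422]), np.float64(-9.945614074718183), np.float64(17.86402233859037))
```

Relative offsets from all three cameras agree to within 1 mm. Absolute values differ by 4 mm, so I'll work in displacements. The slug goes first.

play_rows([
  [[-0.45, -0.08, -0.55, 0, 0, 0.004, 0.4], [-0.45, -0.08, -0.55, 0, 0, 0.004, 0.4], [-0.45, -0.08, -0.55, 0, 0, 0.004, 0.4], [-0.45, -0.08, -0.55, 0, 0, 0.004, 0.4], [-0.45, -0.08, -0.5, 0, 0, 0, 0.4], [0, 0, 0, 0, 0, 0, 0.4], [0, 0, 0, 0, 0, 0, 0.4], [0, 0, 0, 0, 0, 0, 0.4]],
])

```text
time_s: 2.15
position: [0.3858, 0.2182, 0.1058]
tcp_rot: [[-0.994, -0.112, 0.005], [-0.112, 0.994, 0.001], [-0.005, 0.001, -1.0]]
force: [-0.2, -0.4, -0.8]
opening: 0.701
```

```bash
python3 - <<'E'
from h import *
np.set_printoptions(precision=4,suppress=True)
s=read_state();print(s["time_s"],s["position"],s["tcp_rot"],s["opening"],s["qvel"])
im,c=snap("wrist","w2.png")
cen,P,rc,th=top(im,c,(.383,.213),.04,.03); print(cen,rc)
E
```

```text
2.15 [0.3858 0.2182 0.1058] [[-0.9937 -0.1118  0.0047]
 [-0.1118  0.9937  0.0013]
 [-0.0048  0.0008 -1.    ]] 0.7013296217227799 [-0.5108 -0.2617 -0.3672 -0.1688 -0.0612 -0.0302]
[0.3856 0.211 ] ((385.5941467285156, 211.13450622558594), (28.47290802001953, 28.199256896972656), 6.426041126251221)
```

View pics/w2.png

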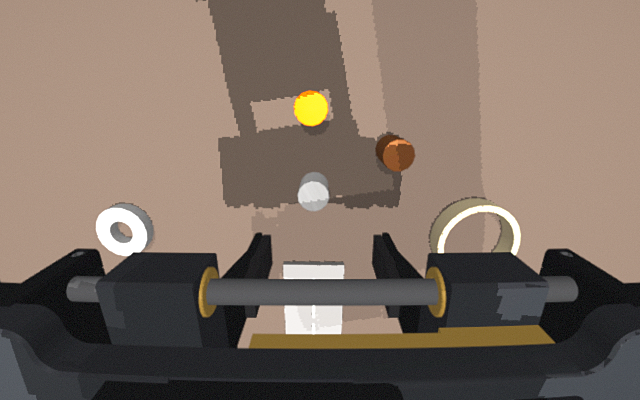

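The slug is at (313,195) between the fingers (265 and 378). The close view puts it at (0.386, 0.211), so I shift y by -7 mm and descend.

play_rows([
  [[0, -0.14, 0, 0, 0, 0, 0.4], [0, 0, -0.5, 0, 0, 0, 0.4], [0, 0, -0.5, 0, 0, 0, 0.4], [0, 0, -0.5, 0, 0, 0, 0.4], [0, 0, -0.2, 0, 0, 0, 0.4], [0, 0, -0.2, 0, 0, 0, 0.4], [0, 0, -0.06, 0, 0, 0, 0.4], [0, 0, 0, 0, 0, 0, 0.4], [0, 0, 0, 0, 0, 0, 0.4]],
])

```text
time_s: 3.1
position: [0.3836, 0.2102, 0.0071]
tcp_rot: [[-0.994, -0.111, 0.001], [-0.111, 0.994, 0.0], [-0.001, 0.0, -1.0]]
force: [-0.5, 0.4, 1.0]
opening: 0.699
```

play_rows([
  [[0, 0, 0, 0, 0, 0, -1], [0, 0, 0, 0, 0, 0, -1], [0, 0, 0, 0, 0, 0, -1], [0, 0, 0, 0, 0, 0, -1], [0, 0, 0, 0, 0, 0, -1], [0, 0, 0, 0, 0, 0, -1]],
])

```text
time_s: 3.7
position: [0.383, 0.2101, 0.0066]
tcp_rot: [[-0.994, -0.111, 0.0], [-0.111, 0.994, 0.0], [-0.0, 0.0, -1.0]]
force: [-0.1, 0.0, -0.6]
opening: 0.243
```

play_rows([
  [[0, 0, 0, 0, 0, 0, -1], [0, 0, 0, 0, 0, 0, -1]],
])

```text
time_s: 3.9
position: [0.383, 0.2101, 0.0065]
tcp_rot: [[-0.994, -0.111, -0.0], [-0.111, 0.994, -0.0], [0.0, -0.0, -1.0]]
force: [-1.0, -0.5, -0.4]
opening: 0.068
```

```bash
python3 - <<'E'
from h import *
im,c=snap("wrist","w3.png"); print(read_state()["position"])
E
```

```text
[0.38297424 0.21008527 0.00653231]
```

View pics/w3.png

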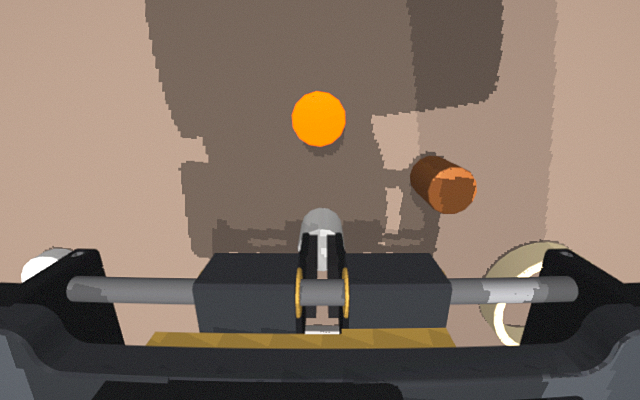

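The fingers closed past the slug, which is now at (321,225), towards the base from the pads. I'll find where it is before touching anything.

```bash
python3 - <<'E'
from h import *
np.set_printoptions(precision=4,suppress=True)
t,ct=snap("top","t3.png"); s,cs=snap("side","s3.png")
st=read_state(); print(st["position"],proj(ct,[st["position"]]),proj(cs,[st["position"]]))
w=cv2.imread("pics/w3.png"); print(proj(cam("wrist"),[st["position"], [.383,.21,.04],[.36,.21,.04]]))
a=cv2.resize(t[200:290,190:300],None,fx=4,fy=4,interpolation=2); b=cv2.resize(s[230:330,330:430],(400,360),interpolation=2)
cv2.imwrite("pics/z3.png",np.hstack([a[:360],b])[:,:,::-1])
E
```

```text
[0.383  0.2101 0.0065] [[247.5958 243.904 ]] [[364.5338 285.0499]]
[[320.0614 224.6522]
 [319.5876 245.8233]
 [323.7947 211.3453]]
```

View pics/z3.png

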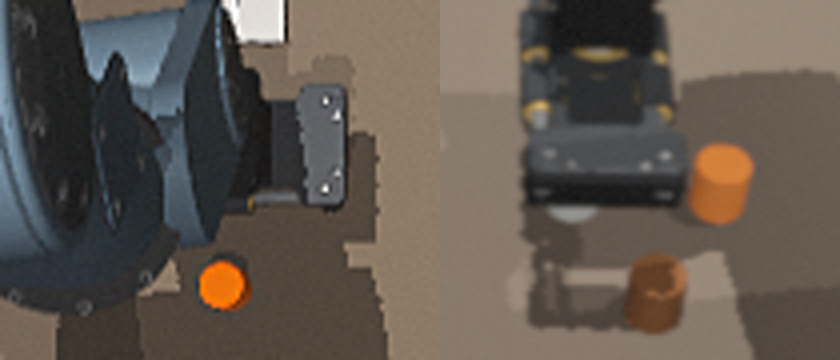

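```bash
python3 - <<'E'
import cv2,numpy as np
w=cv2.imread("pics/w3.png"); s=cv2.imread("pics/s3.png"); s0=cv2.imread("pics/side0.png")
a=cv2.resize(w[195:345,270:370],(400,600),interpolation=2)
f=lambda i:cv2.resize(i[250:300,335:391],(336,300),interpolation=2)
cv2.imwrite("pics/z4.png",np.hstack([a,np.vstack([f(s),f(s0)])]))
E
```

```text
(no output)
```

View pics/z4.png

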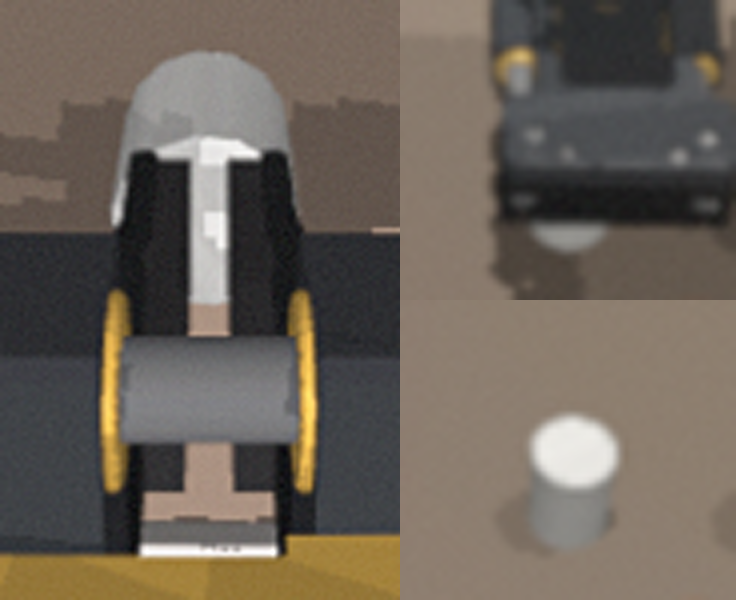

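```bash
python3 - <<'E'
from h import *
np.set_printoptions(precision=2,suppress=True)
st=read_state();p=np.array(st["position"]);R=np.array(st["tcp_rot"]);cs=cam("side");ct=cam("top");cw=cam("wrist")
for a in (0,.037):
  X=[p+R@[x,.095,-.07-a] for x in (-.0375,.0375)]
  print(a,"side",proj(cs,X),"top",proj(ct,X))
# finger pads at tip, w1: opening .087
for a in (0,.02,.037): print(a,"pad tip base-side corner inner/outer, open", proj(cw,[p+R@[.0095,y,-a] for y in(.0435,.0585,-.0435,-.0585)]))
print(read_state()["opening"],st["joint_positions"])
E
```

```text
0 side [[349.76 302.85]
 [388.14 303.81]] top [[207.51 226.82]
 [206.34 255.42]]
0.037 side [[350.65 291.63]
 [390.04 292.61]] top [[203.96 224.45]
 [202.7  253.9 ]]
0 pad tip base-side corner inner/outer, open [[380.58 212.43]
 [401.33 212.42]
 [259.54 212.35]
 [238.83 212.31]]
0.02 pad tip base-side corner inner/outer, open [[386.24 223.23]
 [408.96 223.19]
 [253.5  223.14]
 [230.82 223.07]]
0.037 pad tip base-side corner inner/outer, open [[391.97 234.19]
 [416.68 234.12]
 [247.38 234.08]
 [222.72 233.97]]
0.017867817952627135 [ 14.03  35.9  116.88  -0.    27.22 -82.36]
```

This explains the miss. In every wrist picture the finger tips appear about 37 mm short of the reported TCP: tip row 235 where 213 was expected, and inner gap columns 247–395 where 260–380 were expected. The side view's body edge fits the same offset. The fingers shut just above the slug's top and it hasn't moved. I'll open, descend gently while watching the force, and check the offset by contact.

play_rows([
  [[0, 0, 0, 0, 0, 0, 0.4], [0, 0, 0, 0, 0, 0, 0.4], [0, 0, 0, 0, 0, 0, 0.4], [0, 0, 0, 0, 0, 0, 0.4], [0, 0, 0, 0, 0, 0, 0.4], [0, 0, 0, 0, 0, 0, 0.4], [0, 0, 0, 0, 0, 0, 0.4], [0, 0, 0, 0, 0, 0, 0.4]],
])

```text
time_s: 4.85
position: [0.383, 0.2101, 0.0066]
tcp_rot: [[-0.994, -0.111, 0.0], [-0.111, 0.994, 0.0], [-0.0, 0.0, -1.0]]
force: [0.0, -0.6, 1.0]
opening: 0.644
```

play_rows([
  [[0.03, 0.02, -0.06, 0, 0, 0, 0.4], [0, 0, -0.06, 0, 0, 0, 0.4], [0, 0, 0, 0, 0, 0, 0.4]],
])

```text
time_s: 5.15
position: [0.3843, 0.2111, 0.0001]
tcp_rot: [[-0.994, -0.111, -0.001], [-0.111, 0.994, -0.0], [0.001, -0.0, -1.0]]
force: [0.2, -0.4, -0.8]
opening: 0.698
```

play_rows([
  [[0, 0, -0.06, 0, 0, 0, 0.4], [0, 0, 0, 0, 0, 0, 0.4]],
])

```text
time_s: 5.35
position: [0.3842, 0.211, -0.0028]
tcp_rot: [[-0.994, -0.111, -0.001], [-0.111, 0.994, -0.0], [0.001, -0.0, -1.0]]
force: [0.2, 0.3, -0.5]
opening: 0.702
```

TCP z is now below the table with no contact force, so the offset is real. I'll keep going in small steps.

play_rows([
  [[0, 0, -0.08, 0, 0, 0, 0.4], [0, 0, -0.08, 0, 0, 0, 0.4], [0, 0, -0.08, 0, 0, 0, 0.4], [0, 0, -0.06, 0, 0, 0, 0.4], [0, 0, 0, 0, 0, 0, 0.4]],
])

```text
time_s: 5.85
position: [0.3841, 0.211, -0.018]
tcp_rot: [[-0.994, -0.111, -0.001], [-0.111, 0.994, -0.0], [0.001, -0.0, -1.0]]
force: [-1.0, 0.8, 0.2]
opening: 0.702
```

play_rows([
  [[0, 0, -0.06, 0, 0, 0, 0.4], [0, 0, -0.06, 0, 0, 0, 0.4], [0, 0, 0, 0, 0, 0, 0.4]],
])

```text
time_s: 6.15
position: [0.3843, 0.2111, -0.0238]
tcp_rot: [[-0.994, -0.111, -0.001], [-0.111, 0.994, -0.0], [0.001, -0.0, -1.0]]
force: [0.0, -0.2, -0.5]
opening: 0.703
```

```bash
python3 - <<'E'
from h import *
im,c=snap("wrist","w5.png"); s=read_state(); print(s["position"],s["force"])
cv2.imwrite("pics/w5c.png",cv2.resize(im[160:320,210:430],None,fx=3,fy=3,interpolation=2)[:,:,::-1])
E
```

```text
[ 0.38431768  0.21103646 -0.02362334] [-0.3190749   1.06496756 -1.09399778]
```

View pics/w5c.png

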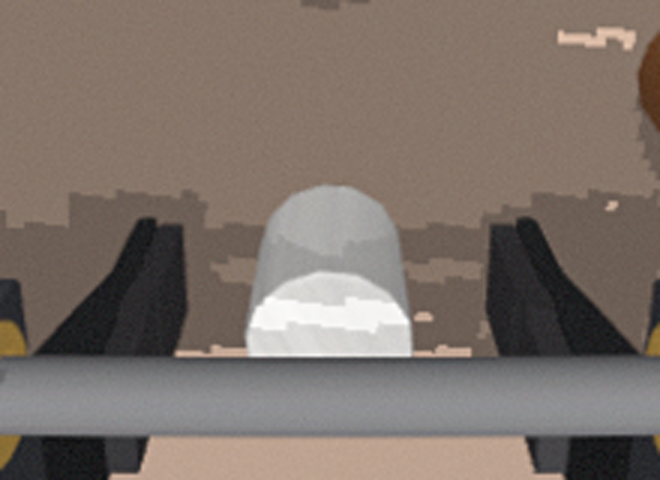

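The slug stands between the pads (crop 248–410, pads at 187 and 488). I'll go slightly lower and close.

play_rows([
  [[0.02, 0, -0.06, 0, 0, 0, 0.4], [0, 0, 0, 0, 0, 0, 0], [0, 0, 0, 0, 0, 0, -1], [0, 0, 0, 0, 0, 0, -1], [0, 0, 0, 0, 0, 0, -1], [0, 0, 0, 0, 0, 0, -1], [0, 0, 0, 0, 0, 0, -1], [0, 0, 0, 0, 0, 0, -1]],
])

```text
time_s: 7.0
position: [0.3855, 0.2111, -0.0264]
tcp_rot: [[-0.994, -0.111, 0.0], [-0.111, 0.994, -0.0], [-0.0, -0.0, -1.0]]
force: [-0.1, -1.1, 1.1]
opening: 0.333
```

play_rows([
  [[0, 0, 0.3, 0, 0, 0, -1], [0, 0, 0.5, 0, 0, 0, -1], [0, 0, 0.4, 0, 0, 0, -1], [0, 0, 0, 0, 0, 0, -1]],
])

```text
time_s: 7.4
position: [0.3868, 0.2115, 0.0351]
tcp_rot: [[-0.994, -0.111, 0.004], [-0.111, 0.994, 0.001], [-0.004, 0.001, -1.0]]
force: [0.6, 0.4, -2.9]
opening: 0.336
```

Gripped, at opening 0.335 (29 mm). Now I carry it to above the -65 cross and look from near.

play_rows([
  [[0.1, 0, 0.6, 0, 0, 0, -1], [0.4, 0.05, 0.6, 0, 0, 0, -1], [0.55, 0.05, 0.1, 0, 0, 0, -1], [0.55, 0.06, 0, 0, 0, 0, -1], [0.55, 0.06, 0, 0, 0, 0, -1], [0.4, 0.05, 0, 0, 0, 0, -1], [0.15, 0, 0, 0, 0, 0, -1], [0, 0, 0, 0, 0, 0, -1], [0, 0, 0, 0, 0, 0, -1]],
])

```text
time_s: 8.3
position: [0.5181, 0.2242, 0.0974]
tcp_rot: [[-0.994, -0.111, -0.004], [-0.111, 0.994, -0.001], [0.004, -0.0, -1.0]]
force: [-0.1, -0.6, -1.8]
opening: 0.338
```

```bash
python3 - <<'E'
from h import *
np.set_printoptions(precision=4,suppress=True)
im,c=snap("wrist","w6.png"); s=read_state(); print(s["position"],s["tcp_rot"],s["force"],s["opening"])
print(chalk(im,c,(.520,.226)))
E
```

```text
[0.5181 0.2243 0.0976] [[-0.9938 -0.1114 -0.0037]
 [-0.1114  0.9938 -0.0007]
 [ 0.0037 -0.0003 -1.    ]] [ 0.9527 -0.026  -1.7101] 0.3384709450090827
(array([0.5221, 0.2245]), np.float64(6.116807270779972), np.float64(36.8312106941371))
```

View pics/w6.png

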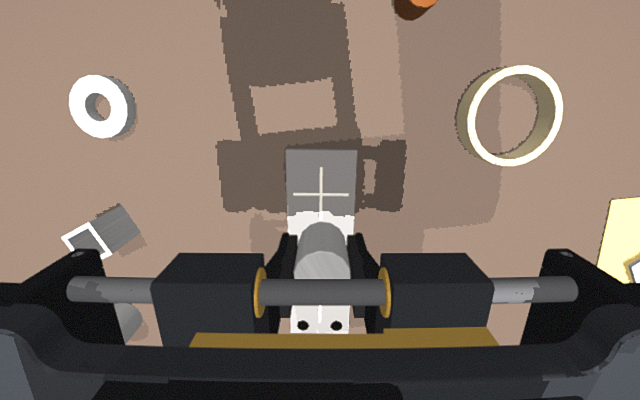

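The cross is at (321,194), measured at (0.5221, 0.2245). That agrees with the prediction to 0.5 mm, so I lower onto it.

play_rows([
  [[0.08, 0.01, -0.5, 0, 0, 0, -1], [0, 0, -0.6, 0, 0, 0, -1], [0, 0, -0.6, 0, 0, 0, -1], [0, 0, -0.4, 0, 0, 0, -1], [0, 0, -0.1, 0, 0, 0, -1], [0, 0, 0, 0, 0, 0, -1], [0, 0, 0, 0, 0, 0, -1], [0, 0, 0, 0, 0, 0, -1]],
])

```text
time_s: 9.15
position: [0.5255, 0.2254, -0.0101]
tcp_rot: [[-0.994, -0.111, 0.003], [-0.111, 0.994, 0.001], [-0.003, 0.0, -1.0]]
force: [0.3, -0.4, -2.6]
opening: 0.337
```

play_rows([
  [[-0.075, -0.014, 0, 0, 0, 0, -1], [0, 0, -0.06, 0, 0, 0, -1], [0, 0, 0, 0, 0, 0, -1], [0, 0, 0, 0, 0, 0, -1]],
])

```text
time_s: 9.55
position: [0.5207, 0.2244, -0.0144]
tcp_rot: [[-0.994, -0.111, -0.0], [-0.111, 0.994, -0.0], [0.0, 0.0, -1.0]]
force: [-0.2, 0.3, -2.3]
opening: 0.337
```

play_rows([
  [[0.022, 0.006, -0.04, 0, 0, 0, -1], [0, 0, -0.03, 0, 0, 0, -1], [0, 0, 0, 0, 0, 0, -1]],
])

```text
time_s: 9.85
position: [0.5218, 0.2247, -0.0183]
tcp_rot: [[-0.994, -0.111, -0.0], [-0.111, 0.994, -0.0], [0.0, -0.0, -1.0]]
force: [0.8, -0.3, -2.9]
opening: 0.337
```

play_rows([
  [[0, 0, -0.015, 0, 0, 0, -1], [0, 0, 0, 0, 0, 0, -1]],
])

```text
time_s: 10.05
position: [0.5219, 0.2247, -0.0183]
tcp_rot: [[-0.994, -0.111, 0.0], [-0.111, 0.994, -0.0], [-0.0, -0.0, -1.0]]
force: [-1.0, -0.1, 1.6]
opening: 0.341
```

play_rows([
  [[0, 0, 0, 0, 0, 0, -0.1], [0, 0, 0, 0, 0, 0, 0.1], [0, 0, 0, 0, 0, 0, 0.2], [0, 0, 0, 0, 0, 0, 0.2], [0, 0, 0.4, 0, 0, 0, 0.2], [0, 0, 0.6, 0, 0, 0, 0.3], [0, 0, 0.7, 0, 0, 0, 0.3], [0, 0, 0.7, 0, 0, 0, 0.3], [0, 0, 0, 0, 0, 0, 0.3], [0, 0, 0, 0, 0, 0, 0.3]],
])

```text
time_s: 11.05
position: [0.5222, 0.2248, 0.1021]
tcp_rot: [[-0.994, -0.111, 0.002], [-0.111, 0.994, 0.0], [-0.002, 0.0, -1.0]]
force: [-0.7, 0.8, -1.0]
opening: 0.653
```

```bash
cat >> h.py <<'E'
np.set_printoptions(precision=4,suppress=True)
def rep():
    s=read_state(); R=s["tcp_rot"]; print("t",round(s["time_s"],2),"pos",s["position"],"yaw",round(float(np.degrees(np.arctan2(-R[0][1],R[1][1]))),2),"F",s["force"],"op",round(s["opening"],3)); return s
E
python3 - <<'E'
from h import *
rep()
im,c=snap("wrist","w7.png")
print(top(im,c,(.522,.2245),.048,.025,)[0::2])
for g in [("sq",(.583,.008),.05,.035),("fl",(.457,.008),.016,.04)]:
    cen,P,rc,th=top(im,c,*g[1:]); print(g[0],cen,rc,th)
t,ct=snap("top","t7.png"); cs=top(t,ct,(.523,.226),.048,.02,th=225); print("top slug",cs[0],cs[2])
E
```

```text
t 11.05 pos [0.5222 0.2248 0.1021] yaw 6.39 F [-0.6816  0.761  -0.971 ] op 0.653
(array([0.5379, 0.2251]), ((537.3922119140625, 225.60980224609375), (18.675762176513672, 49.02654266357422), 6.4308271408081055))
sq [0.5819 0.0067] ((579.0993041992188, 5.058788299560547), (70.60474395751953, 79.78785705566406), 84.13681030273438) 81.0
fl [0.458  0.0072] ((457.8171691894531, 7.151922225952148), (56.72611999511719, 57.29362106323242), 84.41986846923828) 190.0
top slug [nan nan] ((543.6765747070312, 237.59669494628906), (0.0, 0.0), 0.0)h.py:29: RuntimeWarning: invalid value encountered in divide
  M=cv2.moments(h); cen=np.array([M["m10"],M["m01"]])/M["m00"]/1000
```

play_rows([
  [[0.1, -0.3, 0, 0, 0, 0.018, 0.4], [0.15, -0.55, 0, 0, 0, 0.018, 0.4], [0.15, -0.6, 0, 0, 0, 0.018, 0.4], [0.15, -0.6, 0, 0, 0, 0.018, 0.4], [0.15, -0.6, 0, 0, 0, 0.018, 0.4], [0.15, -0.6, 0, 0, 0, 0.018, 0.4], [0.15, -0.6, 0, 0, 0, 0.018, 0.4], [0.15, -0.4, 0, 0, 0, 0.018, 0.4], [0.1, -0.1, 0, 0, 0, 0.006, 0.4], [0, 0, 0, 0, 0, 0, 0.4], [0, 0, 0, 0, 0, 0, 0.4]],
])

```text
time_s: 12.25
position: [0.5832, 0.0083, 0.1004]
tcp_rot: [[-0.835, -0.55, -0.002], [-0.55, 0.835, 0.001], [0.002, 0.002, -1.0]]
force: [-0.8, 0.3, 0.1]
opening: 0.698
```

```bash
python3 - <<'E'
from h import *
rep()
im,c=snap("wrist","w8.png")
for th in (150,190,None):
  cen,P,rc,th=top(im,c,(.584,.0075),.05,.032,th); print(cen,rc,th)
E
```

```text
t 12.25 pos [0.5832 0.0083 0.1004] yaw 33.37 F [-0.7776  0.3348  0.0561] op 0.698
[0.5845 0.0067] ((584.505615234375, 6.891162872314453), (36.85905456542969, 35.851776123046875), 31.983877182006836) 150.0
[0.5841 0.0047] ((584.5089111328125, 6.409721374511719), (34.601749420166016, 35.877685546875), 33.36775207519531) 190.0
[0.5846 0.0067] ((584.6119995117188, 6.957603454589844), (36.60820770263672, 35.851776123046875), 31.983877182006836) 155.0
```

View pics/w8.png

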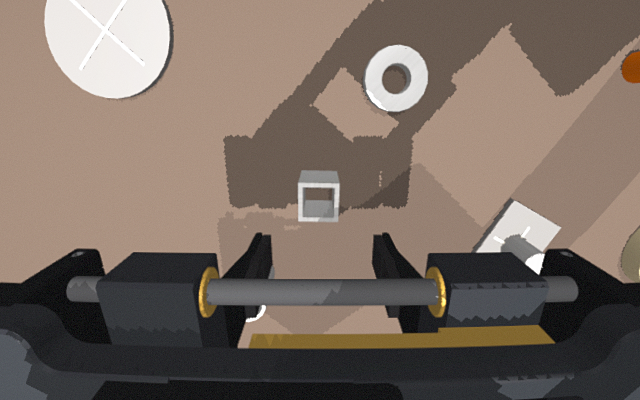

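The tube at (319,200) is centred and square to the jaws, so I descend with an intermediate check.

play_rows([
  [[0.02, -0.03, -0.5, 0, 0, 0, 0.4], [0, 0, -0.6, 0, 0, 0, 0.4], [0, 0, -0.5, 0, 0, 0, 0.4], [0, 0, -0.3, 0, 0, 0, 0.4], [0, 0, -0.1, 0, 0, 0, 0.4], [0, 0, 0, 0, 0, 0, 0.4], [0, 0, 0, 0, 0, 0, 0.4], [0, 0, 0, 0, 0, 0, 0.4]],
])

```text
time_s: 13.1
position: [0.5864, 0.0056, 0.0025]
tcp_rot: [[-0.835, -0.55, 0.002], [-0.55, 0.835, -0.0], [-0.002, -0.002, -1.0]]
force: [-0.2, 0.3, -0.1]
opening: 0.697
```

play_rows([
  [[-0.04, 0.024, -0.2, 0, 0, 0, 0.4], [0, 0, -0.2, 0, 0, 0, 0.4], [0, 0, -0.15, 0, 0, 0, 0.4], [0, 0, 0, 0, 0, 0, 0.4], [0, 0, 0, 0, 0, 0, 0.4]],
])

```text
time_s: 13.6
position: [0.583, 0.0069, -0.0268]
tcp_rot: [[-0.835, -0.55, -0.001], [-0.55, 0.835, 0.0], [0.001, 0.001, -1.0]]
force: [0.1, 0.5, -0.0]
opening: 0.699
```

play_rows([
  [[0, 0, 0, 0, 0, 0, 0], [0, 0, 0, 0, 0, 0, -0.5], [0, 0, 0, 0, 0, 0, -1], [0, 0, 0, 0, 0, 0, -1], [0, 0, 0, 0, 0, 0, -1], [0, 0, 0, 0, 0, 0, -1], [0, 0, 0, 0, 0, 0, -1]],
])

```text
time_s: 14.3
position: [0.5838, 0.0068, -0.0259]
tcp_rot: [[-0.835, -0.55, 0.001], [-0.55, 0.835, -0.0], [-0.001, -0.001, -1.0]]
force: [0.7, 0.2, 1.9]
opening: 0.412
```

play_rows([
  [[0, 0, 0.4, 0, 0, 0, -1], [0, 0, 0.7, 0, 0, 0, -1], [0, 0, 0.7, 0, 0, 0, -1], [0, 0.2, 0.5, 0, 0, -0.01, -1], [0, 0.5, 0.1, 0, 0, -0.018, -1], [0.01, 0.6, 0, 0, 0, -0.02, -1], [0.01, 0.6, 0, 0, 0, -0.02, -1], [0.01, 0.6, 0, 0, 0, -0.02, -1], [0.01, 0.6, 0, 0, 0, -0.02, -1], [0.01, 0.6, 0, 0, 0, -0.02, -1], [0, 0.5, 0, 0, 0, -0.018, -1], [0, 0.29, 0, 0, 0, -0.005, -1]],
])

```text
time_s: 15.5
position: [0.5844, 0.2335, 0.093]
tcp_rot: [[-0.994, -0.108, -0.002], [-0.108, 0.994, 0.0], [0.002, 0.0, -1.0]]
force: [-1.9, 0.1, -2.2]
opening: 0.414
```

play_rows([
  [[0, 0, 0, 0, 0, 0, -1], [0, 0, 0, 0, 0, 0, -1]],
])

```text
time_s: 15.7
position: [0.5849, 0.2311, 0.0931]
tcp_rot: [[-0.994, -0.109, -0.002], [-0.109, 0.994, -0.001], [0.002, -0.001, -1.0]]
force: [0.3, 0.2, -1.6]
opening: 0.414
```

```bash
python3 - <<'E'
from h import *
rep()
im,c=snap("wrist","w9.png")
print(chalk(im,c,(.586,.2314)))
g=im.min(2); print("slug top", top(im,c,(.522,.2245),.048,.02,)[0::2])
E
```

```text
t 15.7 pos [0.5849 0.2311 0.0931] yaw 6.28 F [ 0.2583  0.1524 -1.5565] op 0.414
(array([0.5868, 0.2314]), np.float64(5.736481633826995), np.float64(36.91113417176225))
slug top (array([0.5148, 0.2216]), ((514.9296875, 222.6323699951172), (23.50372314453125, 37.93143081665039), 6.259886741638184))
```

View pics/w9.png

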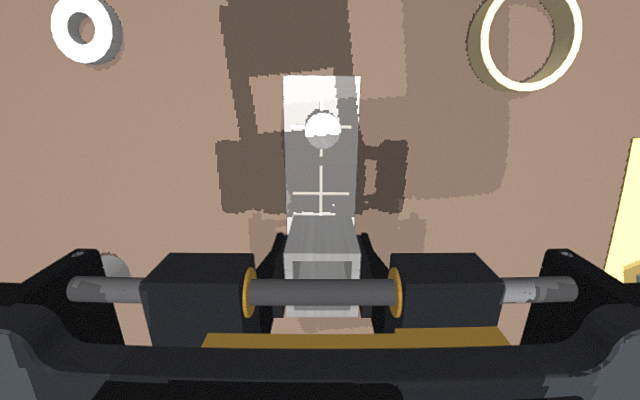

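The slug stands on its cross (323,130), and the middle cross at (321,194) is measured at (0.5868, 0.2314). I lower the tube.

play_rows([
  [[0.02, 0, -0.5, 0, 0, 0, -1], [0, 0, -0.6, 0, 0, 0, -1], [0, 0, -0.5, 0, 0, 0, -1], [0, 0, -0.3, 0, 0, 0, -1], [0, 0, -0.1, 0, 0, 0, -1], [0, 0, 0, 0, 0, 0, -1], [0, 0, 0, 0, 0, 0, -1]],
])

```text
time_s: 16.45
position: [0.5879, 0.2313, -0.0052]
tcp_rot: [[-0.994, -0.108, 0.002], [-0.108, 0.994, 0.0], [-0.002, 0.0, -1.0]]
force: [0.5, -0.4, -1.8]
opening: 0.411
```

play_rows([
  [[-0.03, 0, -0.08, 0, 0, -0.0005, -1], [0, 0, -0.08, 0, 0, 0, -1], [0, 0, 0, 0, 0, 0, -1], [0, 0, 0, 0, 0, 0, -1]],
])

```text
time_s: 16.85
position: [0.5853, 0.2315, -0.0141]
tcp_rot: [[-0.994, -0.107, 0.0], [-0.107, 0.994, -0.0], [-0.0, -0.0, -1.0]]
force: [0.4, 0.1, -1.6]
opening: 0.412
```

play_rows([
  [[0.02, 0, -0.04, 0, 0, 0, -1], [0, 0, -0.03, 0, 0, 0, -1], [0, 0, 0, 0, 0, 0, -1], [0, 0, 0, 0, 0, 0, -1]],
])

```text
time_s: 17.25
position: [0.5862, 0.2314, -0.0178]
tcp_rot: [[-0.994, -0.107, -0.0], [-0.107, 0.994, -0.0], [0.0, -0.0, -1.0]]
force: [0.5, -0.3, -2.1]
opening: 0.408
```

play_rows([
  [[0, 0, -0.015, 0, 0, 0, -1], [0, 0, 0, 0, 0, 0, -1], [0, 0, 0, 0, 0, 0, 0], [0, 0, 0, 0, 0, 0, 0.15], [0, 0, 0, 0, 0, 0, 0.2], [0, 0, 0, 0, 0, 0, 0.2], [0, 0, 0.3, 0, 0, 0, 0.2], [0, 0, 0.6, 0, 0, 0, 0.2], [0, 0, 0.7, 0, 0, 0, 0.3], [0, 0, 0.7, 0, 0, 0, 0.3], [0, 0, 0.3, 0, 0, 0, 0.3]],
])

```text
time_s: 18.35
position: [0.5888, 0.232, 0.1165]
tcp_rot: [[-0.994, -0.107, 0.007], [-0.107, 0.994, 0.001], [-0.007, 0.001, -1.0]]
force: [0.8, 0.3, 0.4]
opening: 0.65
```

play_rows([
  [[-0.2, -0.4, 0, 0, 0, 0, 0.4], [-0.4, -0.8, 0, 0, 0, 0, 0.4], [-0.4, -0.8, 0, 0, 0, 0, 0.4], [-0.4, -0.85, 0, 0, 0, 0, 0.4], [-0.4, -0.85, 0, 0, 0, 0, 0.4], [-0.4, -0.85, 0, 0, 0, 0, 0.4], [-0.4, -0.85, 0, 0, 0, 0, 0.4], [-0.4, -0.85, 0, 0, 0, 0, 0.4], [-0.4, -0.85, 0, 0, 0, 0, 0.4], [-0.4, -0.85, 0, 0, 0, 0, 0.4], [-0.3, -0.7, 0, 0, 0, 0, 0.4], [-0.1, -0.15, 0, 0, 0, 0, 0.4]],
])

```text
time_s: 19.55
position: [0.3763, -0.2128, 0.1127]
tcp_rot: [[-0.995, -0.102, 0.003], [-0.102, 0.995, -0.003], [-0.002, -0.004, -1.0]]
force: [0.8, 0.3, -0.1]
opening: 0.704
```

play_rows([
  [[0, 0, 0, 0, 0, 0, 0.4], [0, 0, 0, 0, 0, 0, 0.4]],
])

```text
time_s: 19.75
position: [0.3763, -0.2077, 0.1119]
tcp_rot: [[-0.994, -0.107, 0.0], [-0.107, 0.994, 0.0], [-0.0, 0.0, -1.0]]
force: [-0.2, 0.4, -0.4]
opening: 0.702
```

```bash
python3 - <<'E'
from h import *
rep()
im,c=snap("wrist","w10.png")
for th in (None,150,190):
  cen,P,rc,th=top(im,c,(.378,-.206),.02,.03,th)
  q=P-P.mean(0); h=P-cen
  # hex orientation: width as function of direction
  A=np.radians(np.arange(0,60,.5)); w=[sum(np.ptp(P@[np.cos(a+k*np.pi/3),np.sin(a+k*np.pi/3)]) for k in range(3))/3 for a in A]
  i=int(np.argmin(w)); print(cen,rc[1],"flat normal deg",np.degrees(A[i]),min(w),max(w),th)
E
```

```text
t 19.75 pos [ 0.3763 -0.2077  0.1119] yaw 6.11 F [-0.2041  0.3672 -0.3997] op 0.702
[ 0.3768 -0.2071] (37.001224517822266, 40.92148208618164) flat normal deg 9.0 0.03684776782421692 0.041491514318083234 157.0
[ 0.376  -0.2072] (43.10205841064453, 36.888092041015625) flat normal deg 9.5 0.037733689489093454 0.042583636397524306 150.0
[ 0.3766 -0.207 ] (36.09326934814453, 39.83830642700195) flat normal deg 8.0 0.03610227446010969 0.040509434413503104 190.0
```

View pics/w10.png

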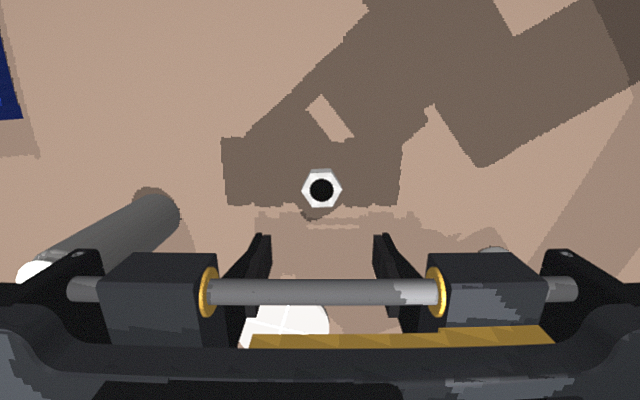

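The nut is at (321,189) with its flat normals near 8.5°, 68.5° and 128.5°. I turn the tool -27.6° so the jaws meet flats, which is also the way clear of the can.

play_rows([
  [[0, 0.01, 0, 0, 0, -0.0383, 0.4], [0, 0, 0, 0, 0, -0.0383, 0.4], [0, 0, 0, 0, 0, -0.0383, 0.4], [0, 0, 0, 0, 0, -0.0384, 0.4], [0, 0, -0.5, 0, 0, 0, 0.4], [0, 0, -0.6, 0, 0, 0, 0.4], [0, 0, -0.6, 0, 0, 0, 0.4], [0, 0, -0.4, 0, 0, 0, 0.4], [0, 0, -0.1, 0, 0, 0, 0.4], [0, 0, 0, 0, 0, 0, 0.4], [0, 0, 0, 0, 0, 0, 0.4]],
])

```text
time_s: 20.9
position: [0.377, -0.2078, 0.0022]
tcp_rot: [[-0.931, 0.365, 0.001], [0.365, 0.931, -0.001], [-0.001, -0.0, -1.0]]
force: [0.1, 0.4, -0.3]
opening: 0.699
```

```bash
python3 -c "
from h import *
rep()"
```

```text
t 20.9 pos [ 0.377  -0.2078  0.0022] yaw -21.4 F [ 0.1384  0.3856 -0.3246] op 0.699
```

play_rows([
  [[0, 0.015, -0.3, 0, 0, 0, 0.4], [0, 0, -0.25, 0, 0, 0, 0.4], [0, 0, -0.1, 0, 0, 0, 0.4], [0, 0, 0, 0, 0, 0, 0.4], [0, 0, 0, 0, 0, 0, 0.4]],
])

```text
time_s: 21.4
position: [0.3767, -0.2077, -0.0303]
tcp_rot: [[-0.931, 0.366, 0.001], [0.366, 0.931, -0.001], [-0.001, -0.0, -1.0]]
force: [-0.6, -0.0, 0.5]
opening: 0.703
```

play_rows([
  [[0, 0, 0, 0, 0, 0, 0], [0, 0, 0, 0, 0, 0, -0.5], [0, 0, 0, 0, 0, 0, -1], [0, 0, 0, 0, 0, 0, -1], [0, 0, 0, 0, 0, 0, -1], [0, 0, 0, 0, 0, 0, -1], [0, 0, 0, 0, 0, 0, -1]],
])

```text
time_s: 22.1
position: [0.3764, -0.2074, -0.0308]
tcp_rot: [[-0.931, 0.366, 0.0], [0.366, 0.931, -0.0], [-0.0, -0.0, -1.0]]
force: [-0.0, -0.3, 4.3]
opening: 0.415
```

play_rows([
  [[0, 0, 0.3, 0, 0, 0, -1], [0, 0, 0.6, 0, 0, 0, -1], [0, 0, 0.7, 0, 0, 0, -1], [0, 0, 0.7, 0, 0, 0, -1], [0.2, 0.3, 0.5, 0, 0, 0.0128, -1], [0.5, 0.7, 0, 0, 0, 0.02, -1], [0.5, 0.8, 0, 0, 0, 0.02, -1], [0.5, 0.8, 0, 0, 0, 0.02, -1], [0.5, 0.8, 0, 0, 0, 0.02, -1], [0.5, 0.8, 0, 0, 0, 0.02, -1], [0.5, 0.8, 0, 0, 0, 0.02, -1], [0.5, 0.8, 0, 0, 0, 0.02, -1]],
])

```text
time_s: 23.3
position: [0.5613, 0.0846, 0.1084]
tcp_rot: [[-0.994, -0.108, -0.002], [-0.108, 0.994, -0.0], [0.002, 0.0, -1.0]]
force: [1.2, 0.1, -1.5]
opening: 0.408
```

play_rows([
  [[0.5, 0.8, 0, 0, 0, 0, -1], [0.5, 0.8, 0, 0, 0, 0, -1], [0.5, 0.8, 0, 0, 0, 0, -1], [0.3, 0.4, 0, 0, 0, 0, -1], [0.05, 0.05, 0, 0, 0, 0, -1], [0, 0, 0, 0, 0, 0, -1], [0, 0, 0, 0, 0, 0, -1], [0, 0, 0, 0, 0, 0, -1]],
])

```text
time_s: 24.1
position: [0.6528, 0.2236, 0.1088]
tcp_rot: [[-0.995, -0.104, -0.002], [-0.104, 0.995, -0.001], [0.002, -0.0, -1.0]]
force: [1.0, -0.3, -1.6]
opening: 0.409
```

```bash
python3 - <<'E'
from h import *
rep()
im,c=snap("wrist","w11.png")
print(chalk(im,c,(.651,.238)))
cen,P,rc,th=top(im,c,(.5868,.2314),.058,.03,210); print(cen,rc,th)
E
```

```text
t 24.1 pos [0.6528 0.2236 0.1088] yaw 5.94 F [ 1.0195 -0.3258 -1.6166] op 0.409
(array([0.651, 0.238]), np.float64(5.848872510145174), np.float64(37.01605343729775))
[0.5772 0.2189] ((577.3670043945312, 220.9361114501953), (35.63899230957031, 38.62949752807617), 4.968895435333252) 210.0
```

View pics/w11.png

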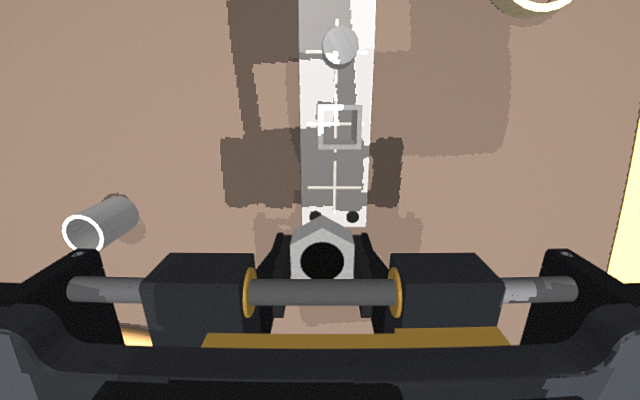

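The tube and slug stand on their crosses, and the target cross is at (335,188), measured at (0.651, 0.238). I shift y by +14.5 mm and lower.

play_rows([
  [[-0.04, 0.28, -0.2, 0, 0, 0, -1], [0, 0, -0.5, 0, 0, 0, -1], [0, 0, -0.6, 0, 0, 0, -1], [0, 0, -0.6, 0, 0, 0, -1], [0, 0, -0.4, 0, 0, 0, -1], [0, 0, -0.1, 0, 0, 0, -1], [0, 0, 0, 0, 0, 0, -1], [0, 0, 0, 0, 0, 0, -1], [0, 0, 0, 0, 0, 0, -1]],
])

```text
time_s: 25.05
position: [0.6531, 0.2395, -0.0093]
tcp_rot: [[-0.994, -0.105, 0.003], [-0.105, 0.994, 0.001], [-0.003, 0.0, -1.0]]
force: [-0.1, 0.5, -0.9]
opening: 0.409
```

play_rows([
  [[-0.035, -0.025, -0.1, 0, 0, 0, -1], [0, 0, -0.1, 0, 0, 0, -1], [0, 0, 0, 0, 0, 0, -1], [0, 0, 0, 0, 0, 0, -1]],
])

```text
time_s: 25.45
position: [0.6498, 0.2378, -0.0212]
tcp_rot: [[-0.994, -0.105, -0.001], [-0.105, 0.994, -0.0], [0.001, -0.0, -1.0]]
force: [-0.1, 0.1, -1.3]
opening: 0.412
```

play_rows([
  [[0.025, 0.006, 0, 0, 0, 0, -1], [0, 0, -0.035, 0, 0, 0, -1], [0, 0, 0, 0, 0, 0, -1], [0, 0, 0, 0, 0, 0, -1]],
])

```text
time_s: 25.85
position: [0.6514, 0.2382, -0.0227]
tcp_rot: [[-0.994, -0.105, 0.0], [-0.105, 0.994, -0.0], [-0.0, -0.0, -1.0]]
force: [-0.1, -0.1, -0.6]
opening: 0.408
```

play_rows([
  [[0, 0, -0.015, 0, 0, 0, -1], [0, 0, 0, 0, 0, 0, 0], [0, 0, 0, 0, 0, 0, 0.15], [0, 0, 0, 0, 0, 0, 0.2], [0, 0, 0, 0, 0, 0, 0.2], [0, 0, 0.3, 0, 0, 0, 0.2], [0, 0, 0.6, 0, 0, 0, 0.2], [0, 0, 0.7, 0, 0, 0, 0.3], [0, 0, 0.7, 0, 0, 0, 0.3], [0, 0, 0.6, 0, 0, 0, 0.3]],
])

```text
time_s: 26.85
position: [0.652, 0.2383, 0.1248]
tcp_rot: [[-0.994, -0.105, 0.003], [-0.105, 0.994, 0.001], [-0.003, 0.0, -1.0]]
force: [0.6, -0.1, 0.2]
opening: 0.645
```

play_rows([
  [[0.1, -0.4, 0, 0, 0, 0, 0.5], [0.15, -0.6, 0, 0, 0, 0, 0.5], [0.15, -0.7, 0, 0, 0, 0, 0.5], [0.15, -0.7, 0, 0, 0, 0, 0.5], [0.15, -0.7, 0, 0, 0, 0, 0.5], [0.15, -0.7, 0, 0, 0, 0, 0.5], [0.15, -0.5, 0, 0, 0, 0, 0.5], [0.1, -0.3, 0, 0, 0, 0, 0.5], [0, -0.05, 0, 0, 0, 0, 0.5], [0, 0, 0, 0, 0, 0, 0.5], [0, 0, 0, 0, 0, 0, 0.5]],
])

```text
time_s: 27.95
position: [0.7057, 0.0074, 0.1216]
tcp_rot: [[-0.994, -0.106, -0.001], [-0.106, 0.994, 0.001], [0.001, 0.001, -1.0]]
force: [-0.5, 0.1, 0.2]
opening: 0.753
```

```bash
python3 - <<'E'
from h import *
rep()
im,c=snap("wrist","w12.png")
for th in (None,150,170):
  cen,P,rc,th=top(im,c,(.709,.003),.06,.035,th); print(cen,rc,th)
E
```

```text
t 27.95 pos [0.7057 0.0074 0.1216] yaw 6.1 F [-0.5439  0.0959  0.2489] op 0.753
[0.7078 0.0016] ((707.8202514648438, 1.5645637512207031), (39.917484283447266, 40.68483352661133), 6.113052845001221) 149.0
[0.7078 0.0016] ((707.8202514648438, 1.5645637512207031), (39.917484283447266, 40.68483352661133), 6.113052845001221) 150.0
[0.7077 0.0014] ((707.8028564453125, 1.4671592712402344), (40.180538177490234, 38.622318267822266), 4.422138690948486) 170.0
```

play_rows([
  [[0.02, -0.12, -0.2, 0, 0, 0, 0.5], [0, 0, -0.5, 0, 0, 0, 0.5], [0, 0, -0.5, 0, 0, 0, 0.5], [0, 0, -0.2, 0, 0, 0, 0.5], [0, 0, 0, 0, 0, 0, 0.5], [0, 0, 0, 0, 0, 0, 0.5], [0, 0, 0, 0, 0, 0, 0.5]],
])

```text
time_s: 28.7
position: [0.7086, -0.0004, 0.053]
tcp_rot: [[-0.994, -0.105, 0.003], [-0.105, 0.994, -0.0], [-0.003, -0.001, -1.0]]
force: [-0.5, 0.5, -0.3]
opening: 0.745
```

play_rows([
  [[-0.02, 0.04, -0.4, 0, 0, 0, 0.5], [0, 0, -0.6, 0, 0, 0, 0.5], [0, 0, -0.4, 0, 0, 0, 0.5], [0, 0, -0.1, 0, 0, 0, 0.5], [0, 0, 0, 0, 0, 0, 0.5], [0, 0, 0, 0, 0, 0, 0.5], [0, 0, 0, 0, 0, 0, 0.5]],
])

```text
time_s: 29.4
position: [0.7078, 0.0015, -0.0215]
tcp_rot: [[-0.994, -0.105, 0.003], [-0.105, 0.994, -0.001], [-0.003, -0.001, -1.0]]
force: [0.6, -0.3, 0.3]
opening: 0.75
```

play_rows([
  [[0, 0, 0, 0, 0, 0, 0], [0, 0, 0, 0, 0, 0, -0.5], [0, 0, 0, 0, 0, 0, -1], [0, 0, 0, 0, 0, 0, -1], [0, 0, 0, 0, 0, 0, -1], [0, 0, 0, 0, 0, 0, -1], [0, 0, 0, 0, 0, 0, -1]],
])

```text
time_s: 30.1
position: [0.7065, 0.0015, -0.0232]
tcp_rot: [[-0.994, -0.105, 0.0], [-0.105, 0.994, -0.0], [-0.0, -0.0, -1.0]]
force: [-0.0, -0.3, 2.9]
opening: 0.485
```

play_rows([
  [[0, 0, 0.3, 0, 0, 0, -1], [0, 0, 0.6, 0, 0, 0, -1], [0, 0, 0.7, 0, 0, 0, -1], [0, 0, 0.6, 0, 0, 0, -1], [-0.2, -0.3, 0.4, 0, 0, 0, -1], [-0.3, -0.5, 0, 0, 0, 0, -1], [-0.4, -0.7, 0, 0, 0, 0, -1], [-0.4, -0.7, 0, 0, 0, 0, -1], [-0.4, -0.7, 0, 0, 0, 0, -1], [-0.4, -0.7, 0, 0, 0, 0, -1], [-0.4, -0.7, 0, 0, 0, 0, -1], [-0.3, -0.4, 0, 0, 0, 0, -1]],
])

```text
time_s: 31.3
position: [0.5648, -0.2357, 0.1069]
tcp_rot: [[-0.995, -0.103, -0.0], [-0.103, 0.995, -0.0], [0.0, -0.0, -1.0]]
force: [0.1, 0.2, -3.6]
opening: 0.484
```

play_rows([
  [[-0.05, -0.1, 0, 0, 0, 0, -1], [0, 0, 0, 0, 0, 0, -1], [0, 0, 0, 0, 0, 0, -1], [0, 0, 0, 0, 0, 0, -1]],
])

```text
time_s: 31.7
position: [0.5645, -0.2369, 0.1066]
tcp_rot: [[-0.994, -0.107, 0.0], [-0.107, 0.994, 0.0], [-0.0, 0.0, -1.0]]
force: [0.1, 0.2, -2.4]
opening: 0.483
```

```bash
python3 - <<'E'
from h import *
rep()
im,c=snap("wrist","w13.png")
for X in [(.5655,-.2386),(.562,-.236)]: print(chalk(im,c,X,rad=.04))
E
```

```text
t 31.7 pos [ 0.5645 -0.2369  0.1066] yaw 6.12 F [ 0.1471  0.1756 -2.3513] op 0.483
(array([ 0.5655, -0.2377]), np.float64(-10.218168158086343), np.float64(38.03095236058663))
(array([ 0.5651, -0.2377]), np.float64(-10.285971815879345), np.float64(38.324995145915445))
```

play_rows([
  [[0, -0.015, -0.4, 0, 0, 0, -1], [0, 0, -0.6, 0, 0, 0, -1], [0, 0, -0.6, 0, 0, 0, -1], [0, 0, -0.4, 0, 0, 0, -1], [0, 0, -0.2, 0, 0, 0, -1], [0, 0, -0.05, 0, 0, 0, -1], [0, 0, 0, 0, 0, 0, -1], [0, 0, 0, 0, 0, 0, -1], [0, 0, 0, 0, 0, 0, -1]],
])

```text
time_s: 32.65
position: [0.5647, -0.2396, -0.0047]
tcp_rot: [[-0.994, -0.105, 0.002], [-0.105, 0.994, -0.001], [-0.002, -0.002, -1.0]]
force: [0.5, -0.5, -3.3]
opening: 0.482
```

play_rows([
  [[0.005, 0.03, -0.1, 0, 0, 0, -1], [0, 0, -0.06, 0, 0, 0, -1], [0, 0, 0, 0, 0, 0, -1], [0, 0, 0, 0, 0, 0, -1], [0, 0, 0, 0, 0, 0, -1]],
])

```text
time_s: 33.15
position: [0.5641, -0.2376, -0.014]
tcp_rot: [[-0.994, -0.105, 0.0], [-0.105, 0.994, -0.0], [-0.0, -0.0, -1.0]]
force: [0.2, -0.2, -2.6]
opening: 0.48
```

play_rows([
  [[0.005, 0, -0.022, 0, 0, 0, -1], [0, 0, -0.01, 0, 0, 0, -1], [0, 0, 0, 0, 0, 0, -1]],
])

```text
time_s: 33.45
position: [0.5645, -0.2377, -0.0152]
tcp_rot: [[-0.994, -0.105, 0.0], [-0.105, 0.994, -0.0], [-0.0, -0.0, -1.0]]
force: [-0.5, 0.1, -0.5]
opening: 0.481
```

```bash
python3 -c "
from h import *
rep()"
```

```text
t 33.45 pos [ 0.5645 -0.2377 -0.0152] yaw 6.03 F [-0.4513  0.067  -0.5489] op 0.481
```

play_rows([
  [[0, 0, 0, 0, 0, 0, 0.1], [0, 0, 0, 0, 0, 0, 0.3], [0, 0, 0, 0, 0, 0, 0.4], [0, 0, 0, 0, 0, 0, 0.4], [0, 0, 0.3, 0, 0, 0, 0.4], [0, 0, 0.6, 0, 0, 0, 0.4], [0, 0, 0.7, 0, 0, 0, 0.4], [0, 0, 0.7, 0, 0, 0, 0.4], [0, 0, 0.5, 0, 0, 0, 0.4], [0, 0, 0, 0, 0, 0, 0.4], [0, 0, 0, 0, 0, 0, 0.4]],
])

```text
time_s: 34.55
position: [0.5646, -0.2377, 0.1258]
tcp_rot: [[-0.994, -0.105, 0.002], [-0.105, 0.994, -0.001], [-0.002, -0.001, -1.0]]
force: [0.4, -0.4, 0.2]
opening: 0.702
```

```bash
cat >> h.py <<'E'
def ring(im,c,X0,z,r,zb=None):
    """fit circle (radius r) top edge: maximise radial intensity step, sub-mm"""
    from scipy.optimize import minimize
    g=cv2.GaussianBlur(im.min(2).astype(np.float32),(0,0),.7); A=np.radians(np.arange(0,360,4))
    def s(q,rr):
        P=np.c_[q[0]/100+rr*np.cos(A),q[1]/100+rr*np.sin(A),np.full(A.size,z)]; uv=proj(c,P).astype(np.float32)
        return cv2.remap(g,uv[:,0],uv[:,1],cv2.INTER_LINEAR)
    f=lambda q:-np.clip(s(q,r-.0015)-s(q,r+.0015),-60,60).mean()
    from itertools import product
    q0=min(product(X0[0]*100+np.arange(-.6,.61,.1),X0[1]*100+np.arange(-.6,.61,.1)),key=f)
    o=minimize(f,q0,method="Nelder-Mead"); return o.x/100,-o.fun
E
python3 - <<'E'
from h import *
rep()
im,c=snap("wrist","w14.png")
for th in (None,170,190):
  cen,P,rc,th=top(im,c,(.5653,-.2377),.068,.026,th); print(cen,rc,th)
print(ring(im,c,(.5653,-.2377),.068,.021),ring(im,c,(.5653,-.2377),.008,.060))
i2=cv2.imread("pics/w12.png")
cv2.imwrite("pics/w14c.png",cv2.resize(im[120:300,210:430],None,fx=3,fy=3,interpolation=2)[:,:,::-1])
E
```

```text
t 34.55 pos [ 0.5646 -0.2377  0.1258] yaw 6.03 F [ 0.3535 -0.3812  0.1947] op 0.702
[ 0.5715 -0.2377] ((568.9540405273438, -238.25137329101562), (45.53195571899414, 51.54670715332031), 6.0991291999816895) 181.0
[ 0.5715 -0.2376] ((568.9542846679688, -238.2509765625), (45.53228759765625, 51.5467414855957), 6.098081111907959) 170.0
[ 0.5715 -0.2377] ((568.9542846679688, -238.2513427734375), (45.531436920166016, 51.54670715332031), 6.0991291999816895) 190.0
(array([ 0.5671, -0.2364]), np.float64(18.665538787841797)) (array([ 0.5654, -0.2377]), np.float64(58.885738372802734))
```

```bash
python3 - <<'E'
from h import *
im=cv2.imread("pics/w14.png")[:,:,::-1]; c=cam("wrist")
inv=255-im
print("bore",ring(inv,c,(.5653,-.2377),.068,.017))
a=cv2.resize(im[140:260,250:400],(600,480),interpolation=2)[:,:,::-1]
cv2.imwrite("pics/w14c.png",a)
E
```

```text
bore (array([ 0.565 , -0.2365]), np.float64(54.56915283203125))
```

View pics/w14c.png

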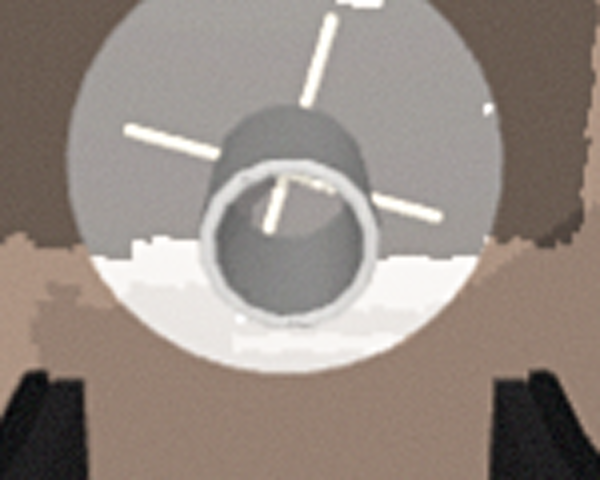

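The pipe stands upright on the round plate's cross, and the cross arms are visible around it and through the bore. The bore fit gives (0.565, -0.2365) against the plate centre at (0.5654, -0.2377). The ring is next.

play_rows([
  [[-0.1, 0.3, 0, 0, 0, 0, 1], [-0.25, 0.6, 0, 0, 0, 0, 1], [-0.3, 0.7, 0, 0, 0, 0, 1], [-0.3, 0.7, 0, 0, 0, 0, 1], [-0.3, 0.7, 0, 0, 0, 0, 1], [-0.3, 0.7, 0, 0, 0, 0, 1], [-0.3, 0.7, 0, 0, 0, 0, 1], [-0.2, 0.4, 0, 0, 0, 0, 1], [-0.05, 0.1, 0, 0, 0, 0, 1], [0, 0, 0, 0, 0, 0, 1], [0, 0, 0, 0, 0, 0, 1], [0, 0, 0, 0, 0, 0, 1]],
])

```text
time_s: 35.8
position: [0.4603, 0.0064, 0.1244]
tcp_rot: [[-0.995, -0.104, 0.001], [-0.104, 0.995, -0.0], [-0.001, -0.0, -1.0]]
force: [-0.8, 0.5, -0.6]
opening: 0.999
```

```bash
python3 - <<'E'
from h import *
rep()
im,c=snap("wrist","w15.png")
print(ring(im,c,(.458,.007),.016,.029)); print(ring(255-im,c,(.458,.007),.016,.013)); print(top(im,c,(.458,.007),.016,.036)[0::2])
E
```

```text
t 35.8 pos [0.4603 0.0064 0.1244] yaw 5.95 F [-0.8417  0.5228 -0.614 ] op 0.999
(array([0.457, 0.007]), np.float64(60.0))
(array([0.457, 0.007]), np.float64(60.0))
(array([0.458 , 0.0072]), ((458.2999572753906, 7.451868057250977), (56.45547866821289, 55.84665298461914), 5.981264114379883))
```

play_rows([
  [[-0.04, 0.015, -0.4, 0, 0, 0, 1], [0, 0, -0.6, 0, 0, 0, 1], [0, 0, -0.6, 0, 0, 0, 1], [0, 0, -0.5, 0, 0, 0, 1], [0, 0, -0.2, 0, 0, 0, 1], [0, 0, 0, 0, 0, 0, 1], [0, 0, 0, 0, 0, 0, 1], [0, 0, 0, 0, 0, 0, 1]],
])

```text
time_s: 36.65
position: [0.4584, 0.0078, 0.0105]
tcp_rot: [[-0.994, -0.105, 0.002], [-0.105, 0.994, -0.001], [-0.002, -0.001, -1.0]]
force: [-1.0, -0.5, 0.0]
opening: 1.001
```

play_rows([
  [[0, -0.012, -0.4, 0, 0, 0, 1], [0, 0, -0.3, 0, 0, 0, 1], [0, 0, -0.14, 0, 0, 0, 1], [0, 0, 0, 0, 0, 0, 1], [0, 0, 0, 0, 0, 0, 1], [0, 0, 0, 0, 0, 0, 1]],
])

```text
time_s: 37.25
position: [0.4579, 0.0075, -0.0318]
tcp_rot: [[-0.994, -0.105, 0.001], [-0.105, 0.994, -0.0], [-0.001, -0.001, -1.0]]
force: [0.2, 1.0, 0.3]
opening: 1.005
```

play_rows([
  [[0, 0, 0, 0, 0, 0, 0.5], [0, 0, 0, 0, 0, 0, 0.2], [0, 0, 0, 0, 0, 0, -0.5], [0, 0, 0, 0, 0, 0, -1], [0, 0, 0, 0, 0, 0, -1], [0, 0, 0, 0, 0, 0, -1]],
])

```text
time_s: 37.85
position: [0.4575, 0.0075, -0.0325]
tcp_rot: [[-0.994, -0.105, 0.0], [-0.105, 0.994, -0.0], [-0.0, -0.0, -1.0]]
force: [-0.0, -1.1, 1.3]
opening: 0.658
```

play_rows([
  [[0, 0, 0.3, 0, 0, 0, -1], [0, 0, 0.6, 0, 0, 0, -1], [0, 0, 0.7, 0, 0, 0, -1], [0, 0, 0.7, 0, 0, 0, -1], [0, 0, 0.6, 0, 0, 0, -1], [0.2, -0.4, 0.2, 0, 0, 0, -1], [0.25, -0.6, 0, 0, 0, 0, -1], [0.3, -0.7, 0, 0, 0, 0, -1], [0.3, -0.7, 0, 0, 0, 0, -1], [0.3, -0.7, 0, 0, 0, 0, -1], [0.3, -0.7, 0, 0, 0, 0, -1], [0.3, -0.6, 0, 0, 0, 0, -1]],
])

```text
time_s: 39.05
position: [0.5542, -0.2137, 0.1214]
tcp_rot: [[-0.995, -0.104, -0.002], [-0.104, 0.995, 0.001], [0.002, 0.001, -1.0]]
force: [-0.2, 0.1, -3.0]
opening: 0.661
```

play_rows([
  [[0.15, -0.4, 0, 0, 0, 0, -1], [0.05, -0.1, 0, 0, 0, 0, -1], [0, 0, 0, 0, 0, 0, -1], [0, 0, 0, 0, 0, 0, -1], [0, 0, 0, 0, 0, 0, -1]],
])

```text
time_s: 39.55
position: [0.5638, -0.2355, 0.1221]
tcp_rot: [[-0.994, -0.106, -0.002], [-0.106, 0.994, 0.001], [0.002, 0.002, -1.0]]
force: [-0.4, 0.2, -3.0]
opening: 0.661
```

```bash
python3 - <<'E'
from h import *
rep()
im,c=snap("wrist","w16.png")
print(ring(255-im,c,(.565,-.237),.068,.017),ring(im,c,(.565,-.237),.008,.060))
E
```

```text
t 39.55 pos [ 0.5638 -0.2355  0.1221] yaw 6.1 F [-0.3719  0.2394 -2.9942] op 0.661
(array([ 0.5662, -0.237 ]), np.float64(31.13577651977539)) (array([ 0.5656, -0.2377]), np.float64(43.785892486572266))
```

play_rows([
  [[0.01, -0.02, -0.4, 0, 0, 0, -1], [0, 0, -0.5, 0, 0, 0, -1], [0, 0, -0.4, 0, 0, 0, -1], [0, 0, -0.2, 0, 0, 0, -1], [0, 0, 0, 0, 0, 0, -1], [0, 0, 0, 0, 0, 0, -1], [0, 0, 0, 0, 0, 0, -1]],
])

```text
time_s: 40.3
position: [0.5663, -0.2389, 0.0488]
tcp_rot: [[-0.994, -0.105, 0.002], [-0.105, 0.994, -0.001], [-0.002, -0.002, -1.0]]
force: [-0.3, -0.1, -2.7]
opening: 0.659
```

play_rows([
  [[-0.015, 0.025, -0.1, 0, 0, 0, -1], [0, 0, -0.1, 0, 0, 0, -1], [0, 0, 0, 0, 0, 0, -1], [0, 0, 0, 0, 0, 0, -1], [0, 0, 0, 0, 0, 0, -1]],
])

```text
time_s: 40.8
position: [0.5647, -0.2373, 0.0375]
tcp_rot: [[-0.994, -0.105, 0.0], [-0.105, 0.994, -0.0], [-0.0, -0.0, -1.0]]
force: [0.0, -0.1, -2.7]
opening: 0.66
```

play_rows([
  [[0.01, 0, -0.02, 0, 0, 0, -1], [0, 0, -0.02, 0, 0, 0, -1], [0, 0, 0, 0, 0, 0, -1], [0, 0, 0, 0, 0, 0, -1]],
])

```text
time_s: 41.2
position: [0.5653, -0.2373, 0.0356]
tcp_rot: [[-0.994, -0.105, 0.0], [-0.105, 0.994, -0.0], [-0.0, -0.0, -1.0]]
force: [0.6, 0.6, -2.4]
opening: 0.663
```

play_rows([
  [[0, 0, -0.012, 0, 0, 0, -1], [0, 0, 0, 0, 0, 0, -1], [0, 0, 0, 0, 0, 0, -1]],
])

```text
time_s: 41.5
position: [0.5654, -0.2373, 0.0355]
tcp_rot: [[-0.994, -0.105, 0.001], [-0.105, 0.994, -0.0], [-0.001, -0.001, -1.0]]
force: [-0.3, 0.3, 4.9]
opening: 0.659
```

Contact shows at Fz +5 N, so I release and raise.

play_rows([
  [[0, 0, 0, 0, 0, 0, 0.4], [0, 0, 0, 0, 0, 0, 0.7], [0, 0, 0, 0, 0, 0, 0.8], [0, 0, 0, 0, 0, 0, 0.8], [0, 0, 0.3, 0, 0, 0, 0.8], [0, 0, 0.6, 0, 0, 0, 0.8], [0, 0, 0.7, 0, 0, 0, 0.8], [0, 0, 0.6, 0, 0, 0, 0.8], [-0.4, 0.4, 0.6, 0, 0, 0, 0.8], [-0.8, 0.8, 0.3, 0, 0, 0, 0.8], [-0.8, 0.8, 0, 0, 0, 0, 0.8], [-0.5, 0.6, 0, 0, 0, 0, 0.8]],
])

```text
time_s: 42.7
position: [0.4483, -0.1159, 0.1891]
tcp_rot: [[-0.995, -0.105, 0.001], [-0.105, 0.995, -0.0], [-0.001, -0.0, -1.0]]
force: [0.5, 1.1, -0.6]
opening: 0.9
```

play_rows([
  [[0, 0.8, 0, 0, 0, 0, 1], [0, 0.8, 0, 0, 0, 0, 1], [0, 0.6, 0, 0, 0, 0, 1], [0, 0, 0, 0, 0, 0, 1], [0, 0, 0, 0, 0, 0, 1], [0, 0, 0, 0, 0, 0, 1]],
])

```text
time_s: 43.3
position: [0.4511, -0.0085, 0.1882]
tcp_rot: [[-0.995, -0.105, 0.001], [-0.105, 0.995, -0.001], [-0.001, -0.001, -1.0]]
force: [0.6, -0.6, 0.4]
opening: 1.004
```

```bash
python3 - <<'E'
from h import *
rep()
w,c=snap("wrist","w17.png"); s,cs=snap("side","s17.png")
print("ring",top(w,c,(.5653,-.2373),.084,.036,200)[0::2]); print("plate",ring(w,c,(.5655,-.2377),.008,.060))
m=cv2.resize(s[130:310,200:400],(600,540),interpolation=2)
cv2.imwrite("pics/f.png",np.hstack([m,cv2.resize(w[0:400:2,0:640:2][:, :200],(200,200)) if 0 else np.zeros((540,1,3),np.uint8)])[:,:,::-1])
t,ct=snap("top","t17.png")
a=cv2.resize(t[125:220,225:285],(341,540),interpolation=2); b=cv2.resize(s[130:310,210:340],(390,540),interpolation=2)
cv2.imwrite("pics/f.png",np.hstack([a,b])[:,:,::-1])
E
```

```text
t 43.3 pos [ 0.4511 -0.0085  0.1882] yaw 6.0 F [ 0.6007 -0.6087  0.4076] op 1.004
ring (array([ 0.5477, -0.2383]), ((546.3087158203125, -237.46487426757812), (16.8343505859375, 50.72627258300781), 6.957608222961426))
plate (array([ 0.5641, -0.2379]), np.float64(40.423683166503906))
```

View pics/f.png

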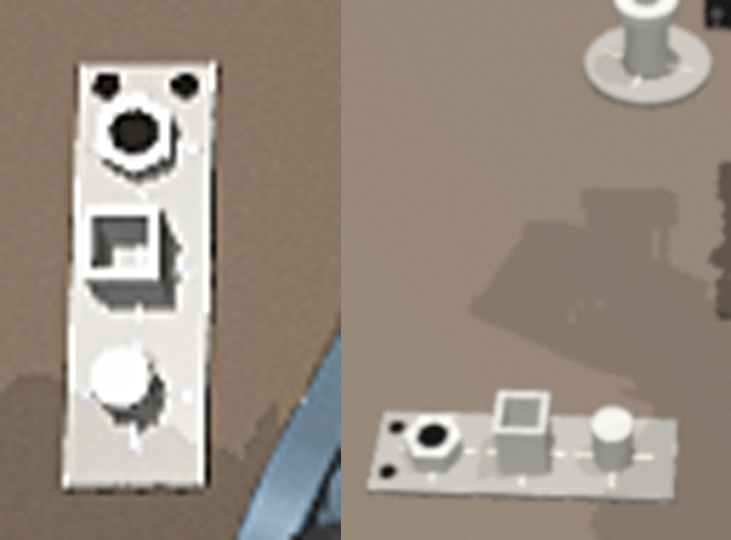

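```bash
python3 - <<'E'
from h import *
for n in("side","top"):
    im=cv2.imread(f"pics/{n[0]}17.png")[:,:,::-1]; c=cam(n); 
    print(n,"plate",ring(im,c,(.566,-.239),.008,.060),"outer",ring(im,c,(.566,-.239),.084,.029),"bore",ring(255-im,c,(.566,-.239),.084,.013))
    i0=cv2.imread(f"pics/{n}0.png")[:,:,::-1]
    for nm,X,z in [("can",(.43,-.386),.15),("tape",(.424,.389),.025)]:
        u,v=proj(c,[[*X,z]])[0].astype(int); print(nm,np.abs(i0[v-20:v+20,u-20:u+20].astype(int)-im[v-20:v+20,u-20:u+20]).mean() if min(u,v)>20 else None)
E
```

```text
side plate (array([ 0.5667, -0.2413]), np.float64(20.176258087158203)) outer (array([ 0.5676, -0.2391]), np.float64(33.34771728515625)) bore (array([ 0.5676, -0.2391]), np.float64(25.983203887939453))
can 44.035
tape 10.680833333333334
top plate (array([ 0.5652, -0.2363]), np.float64(59.09751510620117)) outer (array([ 0.5678, -0.2357]), np.float64(37.498043060302734)) bore (array([ 0.567, -0.235]), np.float64(60.0))
can 1.6791666666666667
tape 1.7989583333333334
```

```bash
python3 -c "
from h import *
print(hand_in())"
```

```text
the job is handed in; nothing more can be done
None
```

The job is done and handed in at about 43 s, with the gripper open and clear of everything.

**Placed**
- **Long plate:** the slug went on the -65 cross first. Then came the square tube on the middle cross (tool yaw 6.1°, plate about 6°), and the nut flat on the cross by the bolt holes.
- **Round plate:** the pipe went on the cross, and the ring was laid on top of it after.

The grey slug was used; the brown and orange look-alikes were left alone.

**Went wrong on the way:** the first grasp on the slug closed on air above it. The finger tips sit about 37 mm short of the reported TCP, so every later grasp and placing allowed for that. Nothing was moved by the miss.

**Last checks**
- **Seating:** the final side view shows the pieces upright on their crosses, with the nut flat. The ring sits on the pipe, though its top edge was cut off in that crop.
- **Release poses:** all were within about 1 mm of the measured cross positions.
- **Ring over plate centre:** the camera fits disagree slightly. The side camera gives an offset of about 2.4 mm and the top camera about 2.7 mm, both within the cameras' height-dependent bias. A wrist-camera ring fit failed because the gripper hid part of it.
- **Pipe:** its bore measured 1.2 mm off the plate centre in y.
- **Can and tape roll:** unchanged in the top view. The side view differed strongly around the can, slightly around the tape. I put that down to the arm being in the way and did not check it.

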